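# Return the test weights to their stand in order of size

### The job

Put the four steel knob weights back on the wooden stand, one standing upright centred on each dark spot, in order of size: the smallest on the spot next to the upright post, the largest at the far end. Do not tip any of them over on the way.

Things in the scene. Friction and masses are not known exactly. Their poses are not given: they have to be found in the camera images.
- weight_1: the smallest of four loose plain steel knob weights, round and standing upright: cylindrical body 20 mm in diameter and 26 mm high, with a narrower knob on top, 38 mm high in all, about 60 g. Origin at the centre of its underside, z up. Grip it across its body.
- weight_2: the second smallest of four loose plain steel knob weights, round and standing upright: cylindrical body 28 mm in diameter and 34 mm high, with a narrower knob on top, 48 mm high in all, about 160 g. Origin at the centre of its underside, z up. Grip it across its body.
- weight_3: the second largest of four loose plain steel knob weights, round and standing upright: cylindrical body 36 mm in diameter and 42 mm high, with a narrower knob on top, 58 mm high in all, about 330 g. Origin at the centre of its underside, z up. Grip it across its body.
- weight_4: the largest of four loose plain steel knob weights, round and standing upright: cylindrical body 46 mm in diameter and 50 mm high, with a narrower knob on top, 68 mm high in all, about 650 g. Origin at the centre of its underside, z up. Grip it across its body.
- stand: fixed weight stand: a flat light wooden strip 64 x 260 x 12 mm (x, y, z), lying on the desk, turned at random. Origin at the centre of its underside; y runs along the strip, z up; its top is 12 mm above the desk.
- spot_1: flat dark round spot, 49 mm in diameter and under 1 mm thick, on top of the wooden strip; the first of four in a row at 54 mm spacing, counted from the strip's -y end towards its +y end (whichever end the post is at). Origin at its centre, on the strip's top face.
- spot_2: flat dark round spot, 49 mm in diameter and under 1 mm thick, on top of the wooden strip; the second of four in a row at 54 mm spacing, counted from the strip's -y end towards its +y end (whichever end the post is at). Origin at its centre, on the strip's top face.
- spot_3: flat dark round spot, 49 mm in diameter and under 1 mm thick, on top of the wooden strip; the third of four in a row at 54 mm spacing, counted from the strip's -y end towards its +y end (whichever end the post is at). Origin at its centre, on the strip's top face.
- spot_4: flat dark round spot, 49 mm in diameter and under 1 mm thick, on top of the wooden strip; the last of four in a row at 54 mm spacing, counted from the strip's -y end towards its +y end (whichever end the post is at). Origin at its centre, on the strip's top face.
- post: fixed upright steel post, 18 mm across its foot and 35 mm tall, on the strip 36 mm beyond the end spot at one end of the row (either end, it changes); at the other end there is only a flat 4 mm high screw head of the same width. Origin at the centre of its underside, on the strip's top face.

How it is judged:
At the end, for the whole second after the job is handed in: Each weight stands upright (within 0.1 rad) on the stand's top and at rest, its centre within 12 mm of the centre of its spot: counted from the post, smallest, second smallest, second largest, largest (((y of post in the frame of stand below 0 m and horizontal distance between weight_1 and spot_1 below 0.012 m and horizontal distance between weight_2 and spot_2 below 0.012 m and horizontal distance between weight_3 and spot_3 below 0.012 m and horizontal distance between weight_4 and spot_4 below 0.012 m) or (y of post in the frame of stand above 0 m and horizontal distance between weight_1 and spot_4 below 0.012 m and horizontal distance between weight_2 and spot_3 below 0.012 m and horizontal distance between weight_3 and spot_2 below 0.012 m and horizontal distance between weight_4 and spot_1 below 0.012 m)) and height (world z) of weight_1 between 0.008 and 0.018 m and angle between each of weight_1, weight_2, weight_3, weight_4's own z axis and vertical below 0.1 rad and linear speed of each of weight_1, weight_2, weight_3, weight_4 below 0.02 m/s and angular speed of each of weight_1, weight_2, weight_3, weight_4 below 0.3 rad/s and height (world z) of weight_2 between 0.008 and 0.018 m and height (world z) of weight_3 between 0.008 and 0.018 m and height (world z) of weight_4 between 0.008 and 0.018 m); the robot touches nothing.
It fails at once if a weight is tipped by more than 0.6 rad (angle between any of weight_1, weight_2, weight_3, weight_4's own z axis and vertical above 0.6 rad).
It also fails if it takes over 88 s, if anything falls off the work surface, if the arm or the gripper's body presses on something with over 40 N, if the wrist force passes 120 N, or if a joint passes its speed limit or range.

### The arm

A 6-joint arm with a two-finger parallel gripper is mounted at the origin on a cart in front of the work surface, level with it; the furniture and walls round the work are solid. World frame = base frame: x ahead of the robot, y to its left, z up, the work surface at z = 0. Lengths are in m, angles in rad, forces in N, time in s.
With the tool pointing down it reaches from about 0.35 to 0.975 m from the base axis. Payload 4.9 kg.
Tool frame: the origin (TCP) lies midway between the tips of the shut fingers; the grasp point (between the pads) lies 19 mm behind it (ctrl.tcp_to_grasp is the distance from the TCP to the grasp point, in m); z points along the fingers, y is the line along which they close (so a half turn about z gives the same grasp; the last joint's range is limited). The gripper opens to 85 mm and grips with 20 to 120 N. Pads are 22 mm wide; open, the fingers measure 114 mm over their backs; the gripper's body (76 mm by 85 mm) begins 54 mm behind the grasp point. The pads swing forward as they close: fully open they stand 13 mm farther back than shut.
Start: joints at [-1.314, 0.053, 1.613, -0, 1.476, -0.119], TCP at [0.229, -0.581, 0.231] pointing down, gripper open.
Joint ranges: [-3.01, 3.01], [-1.01, 2.22], [0.06, 2.58], [-1.02, 4.17], [0.09, 2.62], [-3.14, 3.14]. Speed limits (rad/s): [2.57, 2.57, 3.14, 3.14, 3.14, 3.14].

### API

Orientations are given as a rotation vector (axis times angle).
In Python, from station import ctrl gives the robot as it stands.
- The arm moves only by the tool jog_arm, called after "Call:" in YAML: its name, and indented under it one key for each argument. Schema: {"type":"object","properties":{"plan":{"type":"array","items":{"type":"object","properties":{"finger_gap":{"type":"number"},"d":{"type":"array","items":{"type":"number"},"minItems":3,"maxItems":3},"turn_vec":{"type":"array","items":{"type":"number"},"minItems":3,"maxItems":3}},"additionalProperties":false,"required":["finger_gap"]},"minItems":1,"maxItems":20},"grip_n":{"type":"number"},"only":{"type":"string"},"quiet":{"type":"boolean"},"lines":{"type":"string"}},"required":["plan"],"additionalProperties":false}. plan is a list of rows, 1 to 20 of them, each an object with the fields finger_gap (the finger opening in m), d (a list: dx, dy, dz in mm), turn_vec (a list: a rotation vector rx, ry, rz in units of 0.2 rad); a field left out counts as zero (the opening has to be given); each row is the pose to reach, as a shift and turn from the pose commanded when the call began, along the tool's axes at that moment; what a row does not reach only later rows make up. A row lasts 1/12 s, in which the tool goes at most 0.0417 m and 0.125 rad, less where a joint would pass 70% of its speed; a pose out of reach is approached as far as the arm can. The fingers move at their own pace and stop on an object; grip_n is the grip in N (left out, the last holds). Time passes only in rows, so rows that do not move let the fingers close. The tool returns the time, the measured TCP pose, the force, the opening and the grip force at its end. only (a regular expression) keeps the lines of the reply that match it, lines (a string "A,B") keeps lines A to B, and quiet returns only ok. Input that does not fit is refused with a message, and nothing moves.
- ctrl.get_obs(): the state, without advancing time (a new reading comes with each control period).
- ctrl.get_image(name): name is "side" or "top"; returns the picture (480x640x3 uint8, red, green, blue); there is no depth.
- ctrl.camera_params(name): a dict with "fx", "fy", "cx", "cy" (pixels), "k1" (the pictures are not rectified: a ray, as slopes to the right and down, at radius r is drawn at 1 + k1 r^2 times it, then the intrinsics apply), "T" (4x4, takes a point from camera to world coordinates). Camera axes: x right, y down, z forward; pixel columns grow to the right and rows downward; lengths in m; the calibration is good to about 2 mm. A picture is of the moment at which its call begins. camera_params takes no time and is no camera call.
- ctrl.finish_job(): hands the job in; it is judged then, once.
The state is a dict: "t": time; "q": joint angles; "dq": joint speeds; "effort": joint torques, N m; "tool_pos": TCP position; "tool_rot": TCP orientation; "contact_force": force on the tool from outside, world axes, zero at the start; "wrist_torque": the same for the moment, N m; "opening": finger opening in m; "grip_force": force on a finger pad.
Only numpy, scipy, OpenCV 4.12 (cv2) and the standard library are available. Lean on these libraries where they do the work, as an engineer would, in place of code of your own. Each camera call takes 0.05 s, during which the arm holds its last target. There are 200 camera calls.

## Working session

There is one attempt and no reset: what is moved stays moved. The work goes in short steps, Python scripts to look and compute and a tool call to move; the robot and the scene stay as the last step left them, time stands still between calls to the robot, and variables do not carry over. Pictures are saved under pics/ and viewed, at most 14 in all, crops included, and the job is handed in when it is done.

```bash
ls; mkdir -p pics; python3 - <<'E'
from station import ctrl
import cv2
for n in("top","side"):
    cv2.imwrite(f"pics/{n}0.png",ctrl.get_image(n)[:,:,::-1]); print(n,ctrl.camera_params(n))
print(ctrl.get_obs(),ctrl.tcp_to_grasp)
E
```

```text
pics
station.py
top {'fx': 526.7874546691381, 'fy': 526.7874546691381, 'cx': 321.32395186562854, 'cy': 241.63420224825288, 'k1': -0.06423230961890411, 'T': array([[ 0.01455825, -0.98980566,  0.14167858,  0.37316758],
       [-0.99947879, -0.0103223 ,  0.03058748, -0.34136773],
       [-0.02881321, -0.14205004, -0.98944004,  0.88129849],
       [ 0.        ,  0.        ,  0.        ,  1.        ]])}
side {'fx': 620.485125245211, 'fy': 620.485125245211, 'cx': 314.7688497271934, 'cy': 233.18981792185795, 'k1': 0.01873930168955184, 'T': array([[ 0.91863881, -0.21483066,  0.33158789,  0.21717412],
       [-0.39489021, -0.47199607,  0.78821408, -0.96051653],
       [-0.01282437, -0.85502485, -0.51842843,  0.48250847],
       [ 0.        ,  0.        ,  0.        ,  1.        ]])}
{'t': 0.1, 'q': array([-1.31399807e+00,  5.33158059e-02,  1.61416782e+00, -1.81768692e-06,
        1.47599940e+00, -1.19010668e-01]), 'dq': array([-0.00034237, -0.00104582, -0.00162299,  0.00025881, -0.00085908,
       -0.0007941 ]), 'effort': array([ 2.61994119e-04, -3.94903815e+01, -3.71362960e+01, -9.68148152e-05,
        3.89641980e-03, -7.90967334e-06]), 'tool_pos': array([ 0.22923904, -0.58083081,  0.23016383]), 'tool_rot': array([-3.08444121e+00, -5.86499566e-01,  2.07122067e-04]), 'contact_force': array([ 0.98051467,  0.39208096, -0.86301521]), 'wrist_torque': array([-0.0203436 , -0.0036915 ,  0.02610669]), 'grip_force': 0.0, 'opening': 0.085386145734869} 0.0187
```

View pics/top0.png

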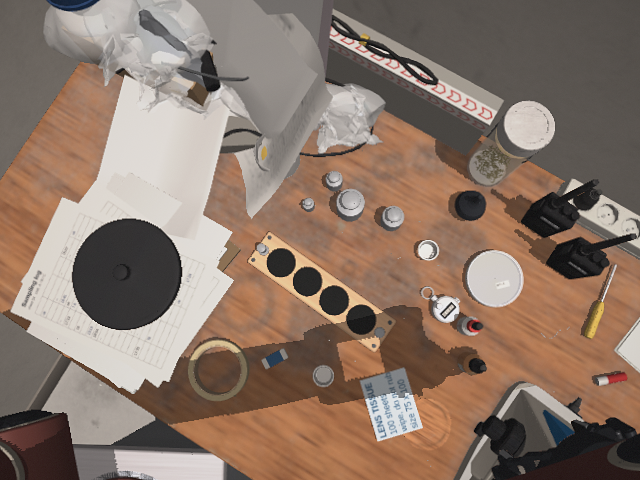

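View pics/side0.png

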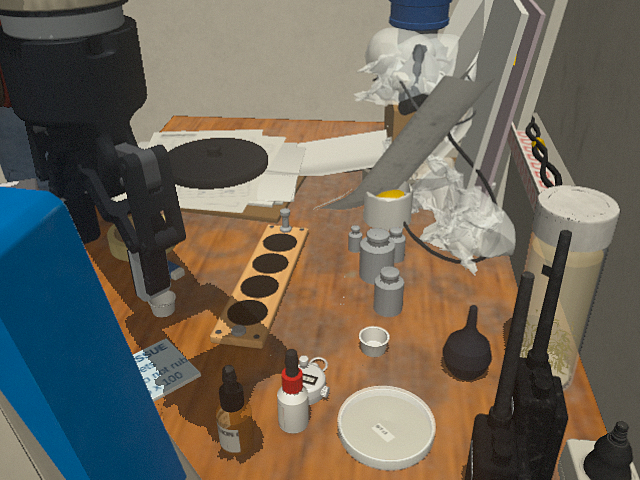

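The top view shows the post at (262,247) and the spots at (281,262), (307,281), (334,300) and (361,320). The weights are w1 (308,204), w2 (334,180), w4 (350,205) and w3 (392,217). I'll measure all of these next.

```bash
cat > h.py <<'E'
import numpy as np, cv2
from station import ctrl
def ray(cam,uv):
    p=ctrl.camera_params(cam); d=np.array([(uv[0]-p["cx"])/p["fx"],(uv[1]-p["cy"])/p["fy"]]); s=d.copy()
    for _ in range(20): s=d/(1+p["k1"]*(s@s))
    T=p["T"]; return T[:3,3],T[:3,:3]@np.array([*s,1])
def onplane(cam,uv,z):
    o,d=ray(cam,uv); return (o+d*(z-o[2])/d[2])
def proj(cam,P):
    p=ctrl.camera_params(cam);T=p["T"]; c=T[:3,:3].T@(np.array(P)-T[:3,3]); s=c[:2]/c[2]; s=s*(1+p["k1"]*(s@s))
    return np.array([s[0]*p["fx"]+p["cx"],s[1]*p["fy"]+p["cy"]])
def spots(cam,guess):
    im=ctrl.get_image(cam); m=(im.max(2)<50).astype(np.uint8)
    cs,_=cv2.findContours(m,cv2.RETR_EXTERNAL,cv2.CHAIN_APPROX_NONE); out=[]
    for g in guess:
        c=[c for c in cs if cv2.pointPolygonTest(c,g,False)>=0]
        out.append(cv2.fitEllipse(c[0]) if c else None)
    return out
E
python3 - <<'E'
from h import *
np.set_printoptions(precision=4,suppress=True)
for cam,g in(("top",[(281,262),(307,281),(334,300),(361,320)]),("side",[(280,242),(270,262),(259,286),(247,312)])):
    P=[]
    for e in spots(cam,g):
        if e is None: print("none");continue
        P.append(onplane(cam,e[0],.0125)); print(cam,np.round(e[0],1),np.round(e[1],1),P[-1])
    print(np.linalg.norm(np.diff(P,axis=0),axis=1))
t=cv2.imread("pics/top0.png")[160:240,290:415]; s=cv2.imread("pics/side0.png")[215:325,330:430]
cv2.imwrite("pics/c1.png",cv2.resize(t,None,fx=6,fy=6,interpolation=cv2.INTER_CUBIC))
cv2.imwrite("pics/c2.png",cv2.resize(s,None,fx=5,fy=5,interpolation=cv2.INTER_CUBIC))
E
```

```text
top [280.5 262.4] [26.9 27.3] [ 0.4619 -0.2471  0.0125]
top [306.8 281.3] [27.1 27.6] [ 0.4311 -0.2915  0.0125]
top [333.6 300.2] [27.4 28. ] [ 0.4007 -0.336   0.0125]
top [360.8 319.3] [27.8 28.1] [ 0.3703 -0.3808  0.0125]
[0.054  0.054  0.0541]
none
none
none
side [247. 312.] [23.6 38.5] [ 0.3705 -0.381   0.0125]
[]
```

View pics/c1.png

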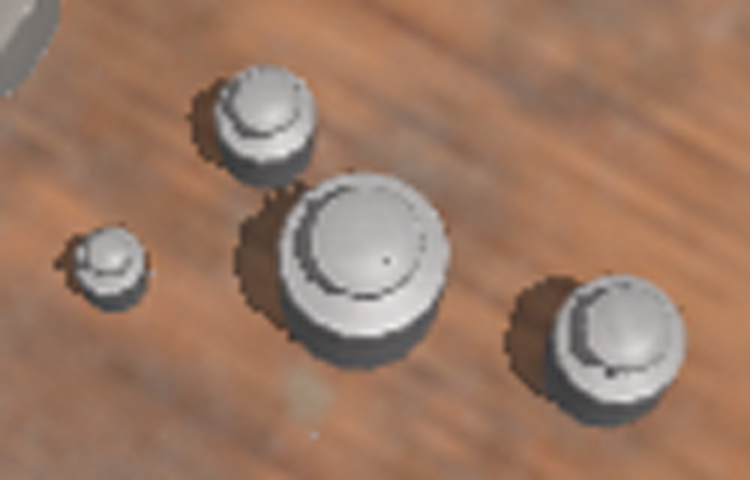

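View pics/c2.png

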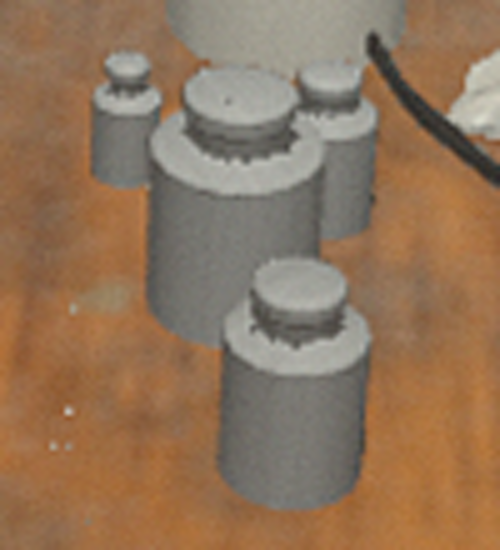

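The top crop gives body-top circle centres of w1 (110,259), w2 (265,115), w4 (364,255) and w3 (618,339). The side crop shows the knob tops at (127,65), (331,79), (241,96) and (300,283). I'll compare the two views.

```bash
python3 - <<'E'
from h import *
np.set_printoptions(precision=4,suppress=True)
D={1:((110,259,.026),(127,65,.038),.020),2:((265,115,.034),(331,79,.048),.028),3:((618,339,.042),(300,283,.058),.036),4:((364,255,.050),(241,96,.068),.046)}
C={}
for k,(a,b,d) in D.items():
    ta=onplane("top",((a[0]+.5)/6+289.5,(a[1]+.5)/6+159.5),a[2])
    sb=onplane("side",((b[0]+.5)/5+329.5,(b[1]+.5)/5+214.5),b[2])
    C[k]=(ta+sb)[:2]/2; print(k,ta[:2],sb[:2],ta[:2]-sb[:2])
# body-top diameters in top crop (px of crop)
for k,(l,r,y) in {1:(75,145,259),2:(214,316,115),3:(552,685,339),4:(280,449,255)}.items():
    z=D[k][0][2]; f=lambda x:onplane("top",((x+.5)/6+289.5,(y+.5)/6+159.5),z)
    print(k,"diam",np.linalg.norm(f(l)-f(r)))
S=np.array([[.4619,-.2471],[.4311,-.2915],[.4007,-.336],[.3703,-.3808]])
R=cv2.Rodrigues(ctrl.get_obs()["tool_rot"])[0]; print(R)
for i in C:
  for j in C:
    if i<j: print(i,j,np.linalg.norm(C[i]-C[j]),np.degrees(np.arctan2(*(C[j]-C[i])[::-1])))
print("row ang",np.degrees(np.arctan2(*(S[3]-S[0])[::-1])), [np.linalg.norm(C[k]) for k in C], np.linalg.norm(S,axis=1))
E
```

```text
1 [ 0.5606 -0.2917] [ 0.5587 -0.2942] [0.0019 0.0025]
2 [ 0.5998 -0.3342] [ 0.598  -0.3387] [0.0018 0.0045]
3 [ 0.5363 -0.4301] [ 0.5355 -0.4326] [0.0008 0.0025]
4 [ 0.557  -0.3613] [ 0.5553 -0.3652] [0.0017 0.0039]
1 diam 0.019396327921644092
2 diam 0.028119847862313457
3 diam 0.03580936294433389
4 diam 0.045330531506381715
[[ 0.9302  0.367  -0.0003]
 [ 0.367  -0.9302  0.0013]
 [ 0.0002 -0.0013 -1.    ]]
1 2 0.05859322979765596 -47.98027909820105
1 3 0.14046196231821975 -99.74760025425907
1 4 0.0704197799007698 -92.84883794941567
2 3 0.11391313662904425 -123.57844857263515
2 4 0.05043334910628018 -147.89626865067856
3 4 0.07105726280518711 73.41582574249409
row ang -124.41566414068922 [np.float64(0.6317064379604311), np.float64(0.686943976455253), np.float64(0.6879442809215606), np.float64(0.6643043341395621)] [0.5238 0.5204 0.5229 0.5312]
```
Good; use top (mostly). Offsets ~2-4 mm in y. Side offset for spot4: 0.2mm. Triangulation at height off by... fine. Use mean weighted to top? Spots agreed in both; hmm side knob guess has bias: d y grows with height? w2 4.5 (48), w4 3.9(68)... Could be my pixel estimates of knob top centre. Top-view knob check: w2 (265,98): compute? Use top values; the grip self-centres along closing axis, remaining error along pad width is preserved... 2mm doesn't matter with 12mm tolerance. But systematic top-camera vs robot errors of 2 mm fine.

The two views agree to about 2–4 mm, the diameters match, and the spots are exactly 54 mm apart. I'll put w4 on spot 4 first, gripping across the row direction.

The manual's scale: shifts go in mm and turns go in units of 0.2 rad. Converting my numbers, 0.385 m is 385, -0.082 m is -82, -0.595 rad is -2.975.

Call:
jog_arm:
  plan:
    - {"finger_gap": 0.085,"d": [385,-82,60],"turn_vec": [0,0,-2.975]}
    - {"finger_gap": 0.085,"d": [385,-82,60],"turn_vec": [0,0,-2.975]}
    - {"finger_gap": 0.085,"d": [385,-82,60],"turn_vec": [0,0,-2.975]}
    - {"finger_gap": 0.085,"d": [385,-82,60],"turn_vec": [0,0,-2.975]}
    - {"finger_gap": 0.085,"d": [385,-82,60],"turn_vec": [0,0,-2.975]}
    - {"finger_gap": 0.085,"d": [385,-82,60],"turn_vec": [0,0,-2.975]}
    - {"finger_gap": 0.085,"d": [385,-82,60],"turn_vec": [0,0,-2.975]}
    - {"finger_gap": 0.085,"d": [385,-82,60],"turn_vec": [0,0,-2.975]}
    - {"finger_gap": 0.085,"d": [385,-82,60],"turn_vec": [0,0,-2.975]}
    - {"finger_gap": 0.085,"d": [385,-82,60],"turn_vec": [0,0,-2.975]}
    - {"finger_gap": 0.085,"d": [385,-82,60],"turn_vec": [0,0,-2.975]}
    - {"finger_gap": 0.085,"d": [385,-82,60],"turn_vec": [0,0,-2.975]}
    - {"finger_gap": 0.085,"d": [385,-82,60],"turn_vec": [0,0,-2.975]}
    - {"finger_gap": 0.085,"d": [385,-82,60],"turn_vec": [0,0,-2.975]}
  grip_n: 80

```text
t: 1.37
tool_pos: [0.5566, -0.3647, 0.1715]
tool_rot: [2.779, 1.464, -0.0]
contact_force: [-0.4, 0.6, 0.3]
opening: 0.0848
grip_force: 0.0
```

```bash
cat >> h.py <<'E'
def to(x,y,z):
    o=ctrl.get_obs(); R=cv2.Rodrigues(o["tool_rot"])[0]
    print("t",round(o["t"],1),"tool delta",np.round(R.T@(np.array([x,y,z])-o["tool_pos"]),4),"y-dir",np.round(R[:,1],3))
E
python3 - <<'E'
from h import *
to(.5565,-.3625,.006); cv2.imwrite("pics/s1.png",ctrl.get_image("side")[:,:,::-1])
E
```

```text
t 1.4 tool delta [ 0.0018 -0.0014  0.1655] y-dir [ 0.825 -0.566  0.   ]
```

View pics/s1.png

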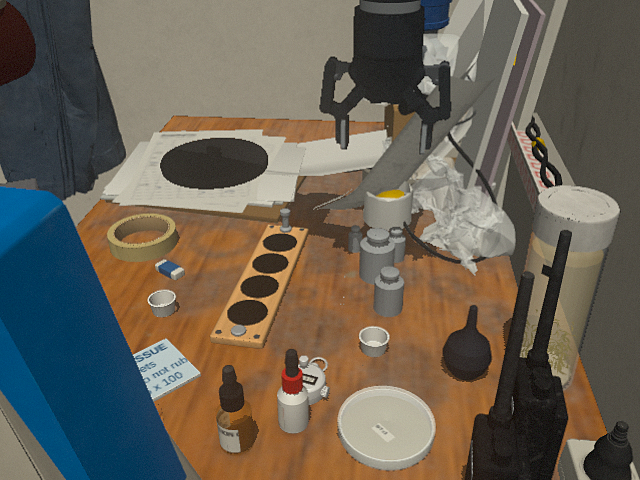

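The gripper is over w4, and the view of the weights is unchanged. I'll descend, grip and lift.

Call:
jog_arm:
  plan:
    - {"finger_gap": 0.085,"d": [2,-1,40]}
    - {"finger_gap": 0.085,"d": [2,-1,80]}
    - {"finger_gap": 0.085,"d": [2,-1,110]}
    - {"finger_gap": 0.085,"d": [2,-1,130]}
    - {"finger_gap": 0.085,"d": [2,-1,150]}
    - {"finger_gap": 0.085,"d": [2,-1,160]}
    - {"finger_gap": 0.085,"d": [2,-1,165]}
    - {"finger_gap": 0.04,"d": [2,-1,165]}
    - {"finger_gap": 0.04,"d": [2,-1,165]}
    - {"finger_gap": 0.04,"d": [2,-1,165]}
    - {"finger_gap": 0.04,"d": [2,-1,165]}
    - {"finger_gap": 0.04,"d": [2,-1,165]}
    - {"finger_gap": 0.04,"d": [2,-1,165]}
    - {"finger_gap": 0.04,"d": [2,-1,165]}
  grip_n: 80

```text
t: 2.58
tool_pos: [0.5588, -0.3626, 0.0088]
tool_rot: [2.776, 1.465, 0.001]
contact_force: [-1.9, 0.7, 6.3]
opening: 0.0442
grip_force: 82.6
```

Converted, -0.1 m is -100, -0.145 m is -145.

Call:
jog_arm:
  plan:
    - {"finger_gap": 0.04,"d": [0,0,-20]}
    - {"finger_gap": 0.04,"d": [0,0,-50]}
    - {"finger_gap": 0.04,"d": [0,0,-80]}
    - {"finger_gap": 0.04,"d": [0,0,-90]}
    - {"finger_gap": 0.04,"d": [-20,-25,-90]}
    - {"finger_gap": 0.04,"d": [-40,-50,-90]}
    - {"finger_gap": 0.04,"d": [-60,-75,-90]}
    - {"finger_gap": 0.04,"d": [-80,-100,-90]}
    - {"finger_gap": 0.04,"d": [-100,-120,-90]}
    - {"finger_gap": 0.04,"d": [-115,-135,-90]}
    - {"finger_gap": 0.04,"d": [-122,-145,-90]}
    - {"finger_gap": 0.04,"d": [-122,-145,-90]}
    - {"finger_gap": 0.04,"d": [-122,-145,-90]}

```text
t: 3.67
tool_pos: [0.3689, -0.3799, 0.0955]
tool_rot: [-2.779, -1.464, -0.001]
contact_force: [0.3, -1.1, -5.6]
opening: 0.0444
grip_force: 84.0
```

```bash
python3 - <<'E'
from h import *
to(.3703,-.3808,.0218); cv2.imwrite("pics/s2.png",ctrl.get_image("side")[150:400,120:520,::-1])
E
```

```text
t 3.7 tool delta [0.     0.0017 0.0737] y-dir [ 0.825 -0.566 -0.   ]
```

View pics/s2.png

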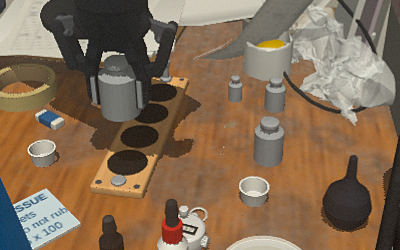

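w4 hangs upright in the fingers, and w1–w3 are undisturbed. I'll lower it.

Call:
jog_arm:
  plan:
    - {"finger_gap": 0.04,"d": [0,2,20]}
    - {"finger_gap": 0.04,"d": [0,2,40]}
    - {"finger_gap": 0.04,"d": [0,2,55]}
    - {"finger_gap": 0.04,"d": [0,2,65]}
    - {"finger_gap": 0.04,"d": [0,2,70]}
    - {"finger_gap": 0.04,"d": [0,2,72]}
    - {"finger_gap": 0.04,"d": [0,2,73]}
    - {"finger_gap": 0.04,"d": [0,2,73]}
    - {"finger_gap": 0.04,"d": [0,2,73]}

```text
t: 4.47
tool_pos: [0.3715, -0.3823, 0.0244]
tool_rot: [2.777, 1.465, 0.001]
contact_force: [-0.7, -0.0, -6.2]
opening: 0.0444
grip_force: 84.0
```

Converted, 0.003 m is 3, 0.002 m is 2.

Call:
jog_arm:
  plan:
    - {"finger_gap": 0.04,"d": [0,0,1]}
    - {"finger_gap": 0.04,"d": [0,0,2]}
    - {"finger_gap": 0.04,"d": [0,0,3]}
    - {"finger_gap": 0.04,"d": [0,0,3]}
    - {"finger_gap": 0.04,"d": [0,0,3]}

```text
t: 4.88
tool_pos: [0.371, -0.3818, 0.0208]
tool_rot: [2.778, 1.465, 0.0]
contact_force: [-0.3, 0.6, -2.4]
opening: 0.0443
grip_force: 84.3
```

It has touched down. I'll release, rise and move to w3.

Converted, -0.12 m is -120, 0.12 m is 120.

Call:
jog_arm:
  plan:
    - {"finger_gap": 0.055}
    - {"finger_gap": 0.065}
    - {"finger_gap": 0.07}
    - {"finger_gap": 0.07,"d": [0,0,-20]}
    - {"finger_gap": 0.07,"d": [0,0,-50]}
    - {"finger_gap": 0.07,"d": [0,0,-90]}
    - {"finger_gap": 0.07,"d": [0,0,-120]}
    - {"finger_gap": 0.07,"d": [10,30,-120]}
    - {"finger_gap": 0.07,"d": [20,60,-120]}
    - {"finger_gap": 0.07,"d": [30,90,-120]}
    - {"finger_gap": 0.07,"d": [40,120,-120]}
    - {"finger_gap": 0.07,"d": [50,150,-120]}
    - {"finger_gap": 0.07,"d": [53,163,-120]}
    - {"finger_gap": 0.07,"d": [53,163,-120]}
    - {"finger_gap": 0.07,"d": [53,163,-120]}
  grip_n: 60

```text
t: 6.13
tool_pos: [0.5356, -0.4299, 0.1403]
tool_rot: [-2.778, -1.467, 0.0]
contact_force: [0.4, 0.1, 0.1]
opening: 0.0702
grip_force: 0.0
```

```bash
python3 - <<'E'
from h import *
to(.536,-.431,.007); cv2.imwrite("pics/s3.png",ctrl.get_image("side")[:,:,::-1])
E
```

```text
t 6.1 tool delta [-0.0007  0.001   0.1333] y-dir [ 0.826 -0.564 -0.   ]
```

View pics/s3.png

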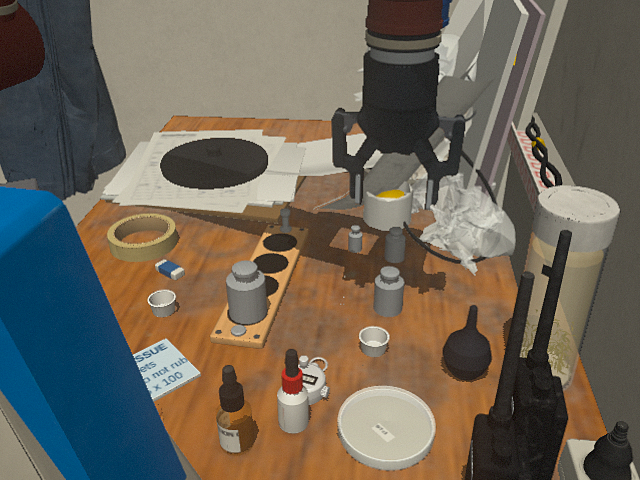

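w4 stands at (247,293) on spot 4. w3 is at (388,291) in its original place.

Converted, 0.133 m is 133, 0.13 m is 130.

Call:
jog_arm:
  plan:
    - {"finger_gap": 0.07,"d": [0,1,40]}
    - {"finger_gap": 0.07,"d": [0,1,80]}
    - {"finger_gap": 0.07,"d": [0,1,100]}
    - {"finger_gap": 0.07,"d": [0,1,120]}
    - {"finger_gap": 0.07,"d": [0,1,130]}
    - {"finger_gap": 0.07,"d": [0,1,133]}
    - {"finger_gap": 0.07,"d": [0,1,133]}
    - {"finger_gap": 0.03,"d": [0,1,133]}
    - {"finger_gap": 0.03,"d": [0,1,133]}
    - {"finger_gap": 0.03,"d": [0,1,133]}
    - {"finger_gap": 0.03,"d": [0,1,133]}
    - {"finger_gap": 0.03,"d": [0,1,133]}
    - {"finger_gap": 0.03,"d": [0,1,133]}
  grip_n: 60

```text
t: 7.27
tool_pos: [0.5371, -0.4314, 0.0098]
tool_rot: [2.776, 1.465, 0.001]
contact_force: [-1.6, 1.1, 6.9]
opening: 0.0344
grip_force: 60.6
```

Converted, -0.09 m is -90, -0.08 m is -80.

Call:
jog_arm:
  plan:
    - {"finger_gap": 0.03,"d": [0,0,-20]}
    - {"finger_gap": 0.03,"d": [0,0,-50]}
    - {"finger_gap": 0.03,"d": [0,0,-80]}
    - {"finger_gap": 0.03,"d": [0,0,-100]}
    - {"finger_gap": 0.03,"d": [1,-30,-100]}
    - {"finger_gap": 0.03,"d": [1,-60,-100]}
    - {"finger_gap": 0.03,"d": [1,-90,-100]}
    - {"finger_gap": 0.03,"d": [1,-120,-100]}
    - {"finger_gap": 0.03,"d": [1,-150,-100]}
    - {"finger_gap": 0.03,"d": [1,-162,-100]}
    - {"finger_gap": 0.03,"d": [1,-166,-100]}
    - {"finger_gap": 0.03,"d": [1,-166,-100]}
    - {"finger_gap": 0.03,"d": [1,-166,-100]}

```text
t: 8.35
tool_pos: [0.4001, -0.3362, 0.1074]
tool_rot: [2.778, 1.465, 0.001]
contact_force: [0.5, -0.3, -4.0]
opening: 0.0343
grip_force: 61.3
```

```bash
python3 -c "
from h import *
to(.4007,-.336,.0218)"
```

```text
t 8.3 tool delta [0.0005 0.0004 0.0856] y-dir [ 0.825 -0.565  0.001]
```

Converted, 0.085 m is 85, 0.087 m is 87.

Call:
jog_arm:
  plan:
    - {"finger_gap": 0.03,"d": [0,0,30]}
    - {"finger_gap": 0.03,"d": [0,0,55]}
    - {"finger_gap": 0.03,"d": [0,0,70]}
    - {"finger_gap": 0.03,"d": [0,0,78]}
    - {"finger_gap": 0.03,"d": [0,0,82]}
    - {"finger_gap": 0.03,"d": [0,0,84]}
    - {"finger_gap": 0.03,"d": [0,0,85]}
    - {"finger_gap": 0.03,"d": [0,0,86]}
    - {"finger_gap": 0.03,"d": [0,0,87]}
    - {"finger_gap": 0.03,"d": [0,0,87]}
    - {"finger_gap": 0.03,"d": [0,0,87]}

```text
t: 9.27
tool_pos: [0.4005, -0.3367, 0.0218]
tool_rot: [2.776, 1.464, 0.001]
contact_force: [-0.9, 0.3, 1.3]
opening: 0.0343
grip_force: 61.7
```

Converted, 0.06 m is 60, 0.125 m is 125.

Call:
jog_arm:
  plan:
    - {"finger_gap": 0.045}
    - {"finger_gap": 0.055}
    - {"finger_gap": 0.06}
    - {"finger_gap": 0.06,"d": [0,0,-20]}
    - {"finger_gap": 0.06,"d": [0,0,-50]}
    - {"finger_gap": 0.06,"d": [0,0,-90]}
    - {"finger_gap": 0.06,"d": [0,0,-120]}
    - {"finger_gap": 0.046,"d": [20,30,-120]}
    - {"finger_gap": 0.046,"d": [40,60,-120]}
    - {"finger_gap": 0.046,"d": [60,90,-120]}
    - {"finger_gap": 0.046,"d": [80,120,-120]}
    - {"finger_gap": 0.046,"d": [85,125,-120]}
    - {"finger_gap": 0.046,"d": [85,125,-120]}
  grip_n: 50

```text
t: 10.35
tool_pos: [0.5524, -0.3358, 0.14]
tool_rot: [-2.777, -1.469, 0.0]
contact_force: [-1.1, -0.1, 0.7]
opening: 0.046
grip_force: 0.0
```

```bash
python3 - <<'E'
from h import *
def tri(a,b):
    o1,d1=ray("top",a);o2,d2=ray("side",b); s=np.linalg.lstsq(np.c_[d1,-d2],o2-o1,rcond=None)[0]
    p,q=o1+s[0]*d1,o2+s[1]*d2; print(np.round((p+q)/2,3),"gap",np.linalg.norm(p-q))
tri((250,215),(318,206)); tri((327,78),(490,80))
to(.599,-.3355,.005)
a=ctrl.get_image("top")[80:380,180:480,::-1];b=ctrl.get_image("side")[60:360,200:500,::-1]
cv2.imwrite("pics/d1.png",np.hstack([a,b]))
E
```

```text
[ 0.542 -0.197  0.027] gap 0.005534268533260259
[ 0.701 -0.335  0.234] gap 0.039019121829776335
t 10.3 tool delta [0.0264 0.0383 0.135 ] y-dir [ 0.827 -0.563 -0.   ]
```

View pics/d1.png

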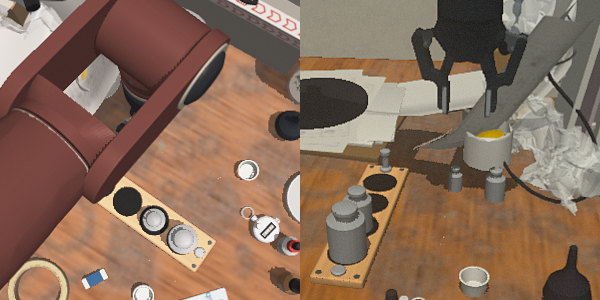

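w3 and w4 are centred on their spots, w1 and w2 are untouched, and the sheet's edge is 60 mm or more clear of both. Next is w2.

Converted, 0.06 m is 60, 0.133 m is 133.

Call:
jog_arm:
  plan:
    - {"finger_gap": 0.046,"d": [13,20,0]}
    - {"finger_gap": 0.046,"d": [26,38,0]}
    - {"finger_gap": 0.046,"d": [26,38,30]}
    - {"finger_gap": 0.046,"d": [26,38,60]}
    - {"finger_gap": 0.046,"d": [26,38,90]}
    - {"finger_gap": 0.046,"d": [26,38,110]}
    - {"finger_gap": 0.046,"d": [26,38,125]}
    - {"finger_gap": 0.046,"d": [26,38,132]}
    - {"finger_gap": 0.046,"d": [26,38,133]}
    - {"finger_gap": 0.022,"d": [26,38,133]}
    - {"finger_gap": 0.022,"d": [26,38,133]}
    - {"finger_gap": 0.022,"d": [26,38,133]}
    - {"finger_gap": 0.022,"d": [26,38,133]}
    - {"finger_gap": 0.022,"d": [26,38,133]}
  grip_n: 50

```text
t: 11.62
tool_pos: [0.5979, -0.3371, 0.0093]
tool_rot: [2.776, 1.465, 0.002]
contact_force: [-1.5, -0.2, 5.2]
opening: 0.0263
grip_force: 49.8
```

Converted, -0.09 m is -90, -0.056 m is -56.

Call:
jog_arm:
  plan:
    - {"finger_gap": 0.022,"d": [0,0,-20]}
    - {"finger_gap": 0.022,"d": [0,0,-50]}
    - {"finger_gap": 0.022,"d": [0,0,-80]}
    - {"finger_gap": 0.022,"d": [0,0,-100]}
    - {"finger_gap": 0.022,"d": [-10,-30,-100]}
    - {"finger_gap": 0.022,"d": [-20,-60,-100]}
    - {"finger_gap": 0.022,"d": [-30,-90,-100]}
    - {"finger_gap": 0.022,"d": [-40,-120,-100]}
    - {"finger_gap": 0.022,"d": [-50,-150,-100]}
    - {"finger_gap": 0.022,"d": [-56,-162,-100]}
    - {"finger_gap": 0.022,"d": [-56,-163,-100]}
    - {"finger_gap": 0.022,"d": [-56,-163,-100]}

```text
t: 12.62
tool_pos: [0.4305, -0.2903, 0.1074]
tool_rot: [2.779, 1.465, 0.001]
contact_force: [0.5, -0.6, -1.2]
opening: 0.026
grip_force: 49.7
```

```bash
python3 -c "
from h import *
to(.4311,-.2915,.0213)"
```

```text
t 12.6 tool delta [-0.0007  0.0011  0.0862] y-dir [ 0.825 -0.565  0.001]
```

Call:
jog_arm:
  plan:
    - {"finger_gap": 0.022,"d": [0,1,30]}
    - {"finger_gap": 0.022,"d": [0,1,55]}
    - {"finger_gap": 0.022,"d": [0,1,70]}
    - {"finger_gap": 0.022,"d": [0,1,78]}
    - {"finger_gap": 0.022,"d": [0,1,82]}
    - {"finger_gap": 0.022,"d": [0,1,84]}
    - {"finger_gap": 0.022,"d": [0,1,85]}
    - {"finger_gap": 0.022,"d": [0,1,86]}
    - {"finger_gap": 0.022,"d": [0,1,87]}
    - {"finger_gap": 0.022,"d": [0,1,87]}
    - {"finger_gap": 0.022,"d": [0,1,87]}

```text
t: 13.53
tool_pos: [0.4323, -0.2917, 0.0213]
tool_rot: [2.777, 1.465, 0.001]
contact_force: [0.6, -0.6, 0.9]
opening: 0.0263
grip_force: 49.9
```

Call:
jog_arm:
  plan:
    - {"finger_gap": 0.035}
    - {"finger_gap": 0.045}
    - {"finger_gap": 0.05}
    - {"finger_gap": 0.05,"d": [0,0,-20]}
    - {"finger_gap": 0.05,"d": [0,0,-50]}
    - {"finger_gap": 0.05,"d": [0,0,-90]}
    - {"finger_gap": 0.05,"d": [0,0,-120]}
    - {"finger_gap": 0.045,"d": [20,30,-120]}
    - {"finger_gap": 0.045,"d": [40,60,-120]}
    - {"finger_gap": 0.045,"d": [60,90,-120]}
    - {"finger_gap": 0.045,"d": [71,106,-120]}
    - {"finger_gap": 0.045,"d": [71,106,-120]}
    - {"finger_gap": 0.045,"d": [71,106,-120]}
  grip_n: 30

```text
t: 14.62
tool_pos: [0.5595, -0.2919, 0.1399]
tool_rot: [-2.777, -1.467, 0.001]
contact_force: [0.3, -0.2, -0.0]
opening: 0.0449
grip_force: 0.0
```

```bash
python3 - <<'E'
from h import *
to(.560,-.2925,.005)
cv2.imwrite("pics/s4.png",ctrl.get_image("side")[60:360,200:500,::-1])
E
```

```text
t 14.6 tool delta [-0.0002  0.0009  0.1349] y-dir [ 0.826 -0.564 -0.001]
```

View pics/s4.png

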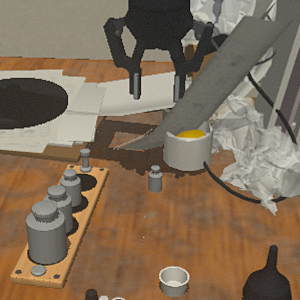

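Three weights stand in the row, and w1 is still at (155,178) in the crop. Next is w1.

Converted, 0.133 m is 133, 0.132 m is 132.

Call:
jog_arm:
  plan:
    - {"finger_gap": 0.045,"d": [0,1,30]}
    - {"finger_gap": 0.045,"d": [0,1,60]}
    - {"finger_gap": 0.045,"d": [0,1,90]}
    - {"finger_gap": 0.045,"d": [0,1,110]}
    - {"finger_gap": 0.045,"d": [0,1,125]}
    - {"finger_gap": 0.045,"d": [0,1,132]}
    - {"finger_gap": 0.045,"d": [0,1,133]}
    - {"finger_gap": 0.015,"d": [0,1,133]}
    - {"finger_gap": 0.015,"d": [0,1,133]}
    - {"finger_gap": 0.015,"d": [0,1,133]}
    - {"finger_gap": 0.015,"d": [0,1,133]}
    - {"finger_gap": 0.015,"d": [0,1,133]}
    - {"finger_gap": 0.015,"d": [0,1,133]}
  grip_n: 30

```text
t: 15.75
tool_pos: [0.5612, -0.2937, 0.0094]
tool_rot: [2.776, 1.464, 0.002]
contact_force: [-0.4, -1.0, 6.3]
opening: 0.019
grip_force: 29.9
```

Call:
jog_arm:
  plan:
    - {"finger_gap": 0.015,"d": [0,0,-20]}
    - {"finger_gap": 0.015,"d": [0,0,-50]}
    - {"finger_gap": 0.015,"d": [0,0,-80]}
    - {"finger_gap": 0.015,"d": [0,0,-100]}
    - {"finger_gap": 0.015,"d": [-5,-30,-100]}
    - {"finger_gap": 0.015,"d": [-10,-60,-100]}
    - {"finger_gap": 0.015,"d": [-15,-90,-100]}
    - {"finger_gap": 0.015,"d": [-17,-105,-100]}
    - {"finger_gap": 0.015,"d": [-17,-108,-100]}
    - {"finger_gap": 0.015,"d": [-17,-108,-100]}
    - {"finger_gap": 0.015,"d": [-17,-108,-100]}

```text
t: 16.67
tool_pos: [0.4619, -0.2462, 0.1077]
tool_rot: [2.778, 1.465, 0.001]
contact_force: [-0.8, -0.1, 0.1]
opening: 0.0186
grip_force: 29.7
```

```bash
python3 -c "
from h import *
to(.4619,-.2471,.0214)"
```

```text
t 16.7 tool delta [-0.0007  0.0004  0.0863] y-dir [ 0.825 -0.565  0.001]
```

Converted, 0.087 m is 87, 0.086 m is 86.

Call:
jog_arm:
  plan:
    - {"finger_gap": 0.015,"d": [0,0,30]}
    - {"finger_gap": 0.015,"d": [0,0,55]}
    - {"finger_gap": 0.015,"d": [0,0,70]}
    - {"finger_gap": 0.015,"d": [0,0,78]}
    - {"finger_gap": 0.015,"d": [0,0,82]}
    - {"finger_gap": 0.015,"d": [0,0,84]}
    - {"finger_gap": 0.015,"d": [0,0,85]}
    - {"finger_gap": 0.015,"d": [0,0,86]}
    - {"finger_gap": 0.015,"d": [0,0,87]}
    - {"finger_gap": 0.015,"d": [0,0,87]}
    - {"finger_gap": 0.015,"d": [0,0,87]}

```text
t: 17.58
tool_pos: [0.462, -0.2465, 0.0214]
tool_rot: [2.777, 1.465, 0.002]
contact_force: [0.5, -0.7, 1.8]
opening: 0.0184
grip_force: 29.9
```

Call:
jog_arm:
  plan:
    - {"finger_gap": 0.028}
    - {"finger_gap": 0.038}
    - {"finger_gap": 0.045}
    - {"finger_gap": 0.045,"d": [0,0,-20]}
    - {"finger_gap": 0.045,"d": [0,0,-50]}
    - {"finger_gap": 0.045,"d": [0,0,-90]}
    - {"finger_gap": 0.045,"d": [0,0,-130]}
    - {"finger_gap": 0.045,"d": [0,0,-170]}
    - {"finger_gap": 0.045,"d": [0,0,-200]}
    - {"finger_gap": 0.045,"d": [-400,0,-200]}
    - {"finger_gap": 0.045,"d": [-400,0,-200]}
    - {"finger_gap": 0.045,"d": [-400,0,-200]}
    - {"finger_gap": 0.045,"d": [-400,0,-200]}
    - {"finger_gap": 0.045,"d": [-400,0,-200]}
    - {"finger_gap": 0.045,"d": [-400,0,-200]}
    - {"finger_gap": 0.045,"d": [-400,0,-200]}
    - {"finger_gap": 0.045,"d": [-400,0,-200]}
    - {"finger_gap": 0.045,"d": [-400,0,-200]}
    - {"finger_gap": 0.045,"d": [-400,0,-200]}
    - {"finger_gap": 0.045,"d": [-400,0,-200]}

```text
t: 19.25
tool_pos: [0.2318, -0.5792, 0.2197]
tool_rot: [-2.782, -1.459, 0.002]
contact_force: [0.1, -0.2, 1.0]
opening: 0.0452
grip_force: 0.0
```

```bash
python3 - <<'E'
from h import *
a=ctrl.get_image("top")[:,:,::-1].copy()
cv2.imwrite("pics/e1.png",np.hstack([cv2.resize(a[230:350,240:400],None,fx=3,fy=3,interpolation=cv2.INTER_CUBIC),ctrl.get_image("side")[150:390,200:480,::-1].repeat(1,0)[:240].copy() if 0 else cv2.resize(ctrl.get_image("side")[190:350,200:330,::-1],(292,360))]))
for k,s,h in((1,(.4619,-.2471),.026),(2,(.4311,-.2915),.034),(3,(.4007,-.336),.042),(4,(.3703,-.3808),.05)):
    print(k,[np.round((proj("top",(*s,.012+h))-(239.5,229.5))*3-.5)])
E
```

```text
1 [array([117.,  94.])]
2 [array([198., 151.])]
3 [array([281., 209.])]
4 [array([368., 269.])]
```

View pics/e1.png

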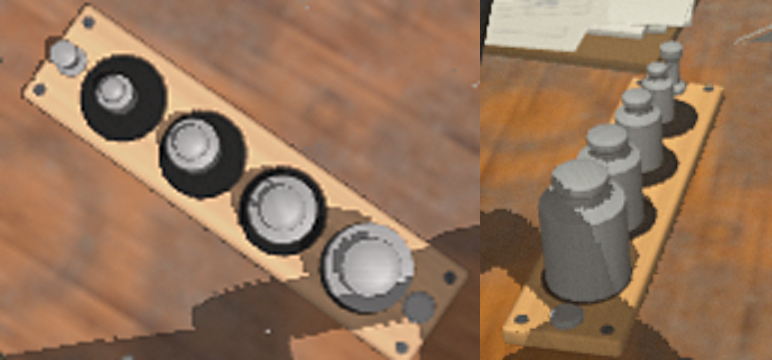

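w1, w3 and w4 are within about 2 mm of where they should appear. w2 looks offset by about 5 mm, seen at (191,144) against an expected (198,151). I'll zoom in to check it.

```bash
python3 - <<'E'
from h import *
a=ctrl.get_image("top")[262:302,286:330,::-1]
cv2.imwrite("pics/e2.png",cv2.resize(a,None,fx=12,fy=12,interpolation=cv2.INTER_NEAREST))
for dz in(.0005,.046,.0605): 
    print(np.round((proj("top",(.4311,-.2915,.012+dz-.0005*0))-(285.5,261.5))*12-.5))
print(*[np.round((proj("top",(.4311+.014*np.cos(t),-.2915+.014*np.sin(t),.046))-(285.5,261.5))*12-.5) for t in np.arange(4)*np.pi/2])
E
```

```text
[255. 238.]
[236. 214.]
[229. 206.]
[243. 115.] [135. 219.] [239. 326.] [347. 222.]
```

View pics/e2.png

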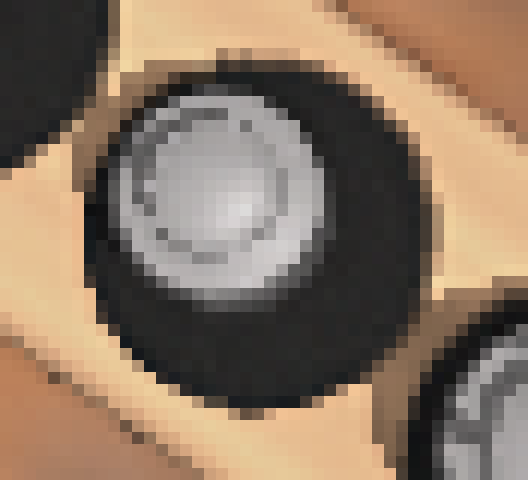

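w2's body centre is at (217,195) against an expected (241,220). That is 4.6 mm off and well inside the 12 mm limit, so I'll hand the job in.

```bash
python3 -c "
from station import ctrl
print(ctrl.finish_job())"
```

```text
the job is handed in; nothing more can be done
None
```

I put all four weights upright on the stand, smallest next to the post and largest at the far end, and handed the job in at about 19 s; by the camera w2 is 4.6 mm off centre and the others about 2 mm (limit 12 mm), and no verdict came back.

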